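# Turn the warmer's heat ring down without touching the timer

## Robot

A 6-joint arm with a two-finger parallel gripper is mounted at the origin on the work surface. World frame = base frame: x ahead of the robot, y to its left, z up, the work surface at z = 0. Lengths are in mm, angles in degrees, forces in N, time in s.
With the tool pointing down it reaches from about 325 to 900 mm from the base axis. Payload 6.1 kg.
Tool frame: the origin (TCP) lies where the fingers leave the gripper's body, on its centre line; the fingertips stand 73 mm ahead of it and the grasp point (between the pads) lies 54 mm ahead of it; z points along the fingers, y is the direction in which the jaws open and shut (so a half turn about z gives the same grasp; the last joint's range is limited). The gripper opens to 85 mm and grips with 20 to 120 N. Pads are 22 mm wide; open, the fingers measure 114 mm over their backs; the gripper's body (76 mm by 85 mm) begins 54 mm behind the grasp point. The pads swing forward as they close: fully open they stand 13 mm farther back than shut.
Start: joints at [60.155, 12.628, 87.462, -0, 79.91, -7.225], TCP at [240.388, 576.914, 303.9] pointing down, gripper open.
Joint ranges: [-170.65, 170.65], [-52.31, 119.04], [5.05, 147.46], [-71.25, 251.25], [11.57, 151.72], [-153.62, 153.62]. Speed limits (degrees/s): [147.25, 147.25, 172.46, 180, 180, 180].

## Interface

Orientations are given as a 3x3 rotation matrix whose columns are the frame's x, y, z axes.
In Python, from rig import * gives the robot as it stands.
- The arm moves only by the shell command python3 -m creep 'ROWS' [FORCE]. ROWS is JSON, one flat list of numbers, 7 for each row, row after row: the shift along the world's x, y, z in m, then the turn, a rotation vector about the world's x, y, z in rad, then the closure in counts, from 0 (fully open) to 255 (shut). A call has 1 to 10 rows; each row shifts and turns the commanded pose from where the row before left it; what a row does not reach is not made up. A row lasts 1/12 s, in which the tool goes at most 41.7 mm and 7.16 degrees, less where a joint would pass 70% of its speed; a pose out of reach is approached as far as the arm can. A call with a gripper value outside its range is refused whole. The fingers move at their own pace and stop on an object; FORCE is the grip in N (left out, the last holds). Time passes only in rows, so rows that do not move let the fingers close. It gives the time, the measured TCP pose, the force and the opening at its end, in the units of the state.
- read_state(): the state, without advancing time (a new reading comes with each control period).
- grab_frame(name): name is "scene" or "top" or "wrist"; returns the picture (400x640x3 uint8, red, green, blue); there is no depth.
- get_calibration(name): a dict with "camera_matrix" (3x3 intrinsics, pixels), "world_to_cam" (4x4, takes a point from world to camera coordinates). Camera axes: x right, y down, z forward; pixel columns grow to the right and rows downward; lengths in mm; the calibration is good to about 2 mm. The wrist camera is an equidistant fisheye: a pixel r from the principal point sees the ray r / f radians off the axis. A picture is of the moment at which its call begins: read the wrist's pose just before it. get_calibration takes no time and is no camera call; for the wrist camera it gives the pose at the moment of the call.
- close_job(): hands the job in, once; it reports no verdict.
The state is a dict: "time_s": time; "joint_pos": joint angles; "qvel": joint speeds; "effort": joint torques, N m; "tcp_pos": TCP position; "tool_rot": TCP orientation; "wrist_force": force on the tool from outside, world axes, zero at the start; "ft_torque": the same for the moment, N m; "width": finger opening in mm.
Only numpy, scipy, OpenCV 4.12 (cv2) and the standard library are available. Lean on these libraries where they do the work, as an engineer would, in place of code of your own. Each camera call takes 0.05 s, during which the arm holds its last target. There are 200 camera calls.

## Task

Closing time at the coffee kiosk: turn the black outer heat ring of the milk warmer anticlockwise all the way down until it rests against its stop at the red mark, but do not force it against the stop, and leave the orange timer knob in its middle as it is set. Then press the white button beside it fully in and let it go, so that the setting is stored. Leave the jug, the jar and the tamper where they are.

Things in the scene. Friction and masses are not known exactly. Their poses are not given: they have to be found in the camera images.
- warmer: countertop milk warmer, fixed: aluminium box 300 (x) x 260 (y) x 60 mm high, green control panel on top along its front (-x) edge, dark round hot plate behind it (144 mm across, 4 mm high, centre at x +70 mm). Origin: centre of its underside, on the counter; x points from panel to back, y left, z up. Dial axis at x -85, y +55 mm, white button at x -85, y -65 mm
- dial_axis (a point): on the knobs' common vertical axis, 76 mm above the counter, at half height of the black outer heat ring; fixed to the warmer, same axes. The ring: 60 mm across, 64 to 88 mm above the counter, round, finely ribbed side. Below it only a narrower rubber seat (54 mm across) and the panel's face at 60 mm: fingers may reach down to about 63 mm beside it
- heat_ring (a joint): angle of the outer ring on its seat, rad; grows clockwise seen from above; 0 = on the rigid minimum stop (its white line at the red bar, on the dial's front left, the warmer's -x +y direction), 4.5 = maximum. Starts at 1.7 to 2.5. A steady friction of 0.21 N m resists turning; it stays where it is left
- dial_seat (a joint): twist of the rubber seat under the heat ring, rad, 0 unloaded, clockwise from above positive (negative while turning anticlockwise). A spring of 3 N m per rad: turning the ring twists it about 0.07, so the ring lags that much behind the hand; on the stop it twists further with the moment put on. Beyond 0.14 (0.42 N m) the stop is being forced
- ring_mark (a point): white line on the ring's top, 22 mm from the axis, 88 mm above the counter; it turns with the ring
- timer_knob (a joint): angle of the inner orange timer knob, rad, clockwise from above, 0 to 4.5; must stay as it is set. Knob 26 mm across, standing out of the ring's middle from 90 to 112 mm above the counter; turns at a light touch (0.012 N m)
- timer_mark (a point): white line on the timer knob's top at its rim, 11 mm from the axis
- store_button (a joint): travel of the white push button downward, m: 0 out, 0.006 fully in; it springs back, about 5 N fully in
- store_button_top (a point): centre of the white button's top face, 26 mm across, facing up
- jug: steel milk jug (mug) with handle, 76 mm across, 70 mm high, loose on the hot plate; origin at the centre of its underside
- jar: glass jar with a blue lid, 72 mm across, 100 mm high, loose on the counter beside the warmer; origin at the centre of its underside
- tamper: dark steel coffee tamper standing on its 58 mm base, 84 mm high, loose on the counter beside the warmer; origin at the centre of its underside

How it is judged:
By the outcome, as a careful person would: the job done as asked, in the order asked, and still so for the second after the job is handed in, with the robot touching nothing.
It also fails if it takes over 64 s, if anything falls off the work surface, if the arm or the gripper's body presses on something with over 40 N, if the wrist force passes 120 N, or if a joint passes its speed limit or range.

## Working session

There is one attempt and no reset: what is moved stays moved. The work goes in short steps, Python scripts to look and compute and a shell command to move; the robot and the scene stay as the last step left them, time stands still between calls to the robot, and variables do not carry over. Pictures are saved under pics/ and viewed, about 8 in all and at most 12, crops included, and the job is handed in when it is done.

```bash
mkdir -p pics; ls; python3 - <<'E'
from rig import *
import cv2,numpy as np
s=read_state(); print({k:np.round(v,2).tolist() for k,v in s.items()})
for n in("scene","top"):
    f=grab_frame(n); cv2.imwrite(f"pics/{n}0.png",f[:,:,::-1]); c=get_calibration(n); print(n,np.round(c["camera_matrix"],1).tolist(),np.round(c["world_to_cam"],3).tolist())
a=cv2.imread("pics/scene0.png");b=cv2.imread("pics/top0.png")
cv2.imwrite("pics/both0.png",cv2.resize(np.vstack([a,b]),(480*1,600)))
E
```

```text
pics
{'time_s': 0.0, 'joint_pos': [60.15, 12.68, 87.53, -0.0, 79.91, -7.23], 'qvel': [-0.02, 0.01, 0.03, 0.02, -0.03, -0.01], 'effort': [0.0, -49.69, -38.94, -0.0, 0.01, 0.0], 'tcp_pos': [240.17, 576.51, 302.79], 'tool_rot': [[-0.92, 0.38, -0.0], [0.38, 0.92, -0.0], [0.0, -0.0, -1.0]], 'wrist_force': [0.24, -0.08, 0.07], 'ft_torque': [-0.03, -0.0, -0.0], 'width': 85.16}
scene [[393.4, 0.0, 314.3], [0.0, 393.4, 190.7], [0.0, 0.0, 1.0]] [[0.795, 0.607, 0.009, -565.708], [0.524, -0.678, -0.515, -245.327], [-0.307, 0.414, -0.857, 1020.435], [0.0, 0.0, 0.0, 1.0]]
top [[515.3, 0.0, 315.5], [0.0, 515.3, 208.3], [0.0, 0.0, 1.0]] [[-0.01, -1.0, -0.008, 77.49], [-0.984, 0.011, -0.178, 650.414], [0.178, 0.006, -0.984, 958.723], [0.0, 0.0, 0.0, 1.0]]
```

View pics/top0.png

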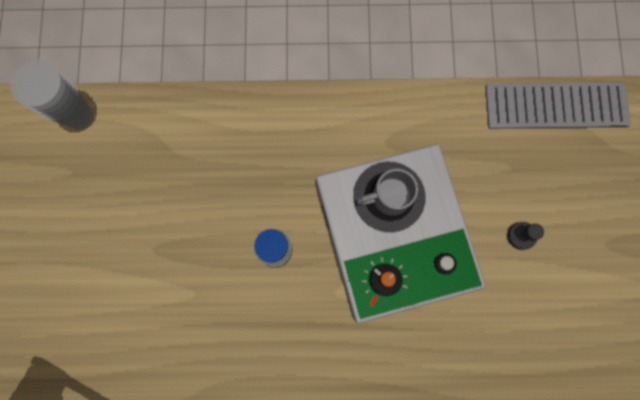

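View pics/scene0.png

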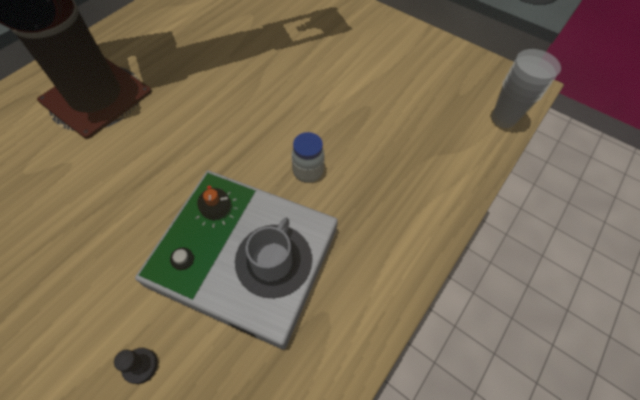

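Top view: orange knob near (388,279), ring's white line near (377,271), red bar (374,300), button (446,263). The jar, jug and tamper are all clear of the panel. The scene view agrees, with the knob at (210,195) and the button at (181,258). Next I triangulate.

```bash
cat > h.py <<'E'
from rig import *
import cv2,numpy as np
def ray(n,px,c):
    K=np.array(c["camera_matrix"]);T=np.array(c["world_to_cam"]);R=T[:3,:3];o=-R.T@T[:3,3]
    u=(px[0]-K[0,2])/K[0,0];v=(px[1]-K[1,2])/K[1,1]
    if n=="wrist":
        r=np.hypot(u,v); d=np.array([u/r*np.sin(r),v/r*np.sin(r),np.cos(r)]) if r>1e-9 else np.array([0,0,1.])
    else: d=np.array([u,v,1.])
    d=R.T@d; return o,d/np.linalg.norm(d)
def onz(n,px,c,z):
    o,d=ray(n,px,c); return o+d*(z-o[2])/d[2]
def tri(rs):
    A=sum(np.eye(3)-np.outer(d,d) for o,d in rs); b=sum((np.eye(3)-np.outer(d,d))@o for o,d in rs)
    p=np.linalg.solve(A,b); return p,[np.linalg.norm((np.eye(3)-np.outer(d,d))@(p-o)) for o,d in rs]
def blobs(m,amin=15):
    n,l,s,c=cv2.connectedComponentsWithStats(m.astype(np.uint8)); return sorted([(int(s[i,4]),np.round(c[i],1).tolist(),s[i,:4].tolist()) for i in range(1,n) if s[i,4]>=amin],reverse=True)
def masks(f):
    h=cv2.cvtColor(f,cv2.COLOR_RGB2HSV);H,S,V=[h[...,i].astype(int) for i in range(3)]
    return dict(orange=(H>=5)&(H<=13)&(S>170)&(V>120),red=((H<5)|(H>172))&(S>150)&(V>90),white=(S<50)&(V>170),green=(H>45)&(H<80)&(S>120))
E
python3 - <<'E'
from h import *
for n in("top","scene"):
    f=cv2.imread(f"pics/{n}0.png")[:,:,::-1].copy()
    for k,m in masks(f).items(): print(n,k,blobs(m,6)[:8])
E
```

```text
top orange [(123, [387.2, 279.3], [381, 272, 14, 14]), (20, [373.5, 300.3], [371, 296, 7, 10])]
top red [(14, [373.8, 300.0], [372, 297, 5, 7])]
top white []
top green [(5744, [414.9, 272.6], [345, 230, 136, 88])]
scene orange [(86, [209.7, 193.1], [204, 186, 13, 14])]
scene red []
scene white []
scene green [(4666, [194.1, 241.0], [141, 175, 111, 122])]
```

```bash
python3 - <<'E'
from h import *
C={n:get_calibration(n) for n in("top","scene")}
k,e=tri([ray("top",(388,279.2),C["top"]),ray("scene",(209.7,193.1),C["scene"])]);print("knob",k.round(1),np.round(e,1))
b,e=tri([ray("top",(446.5,263),C["top"]),ray("scene",(181,257.5),C["scene"])]);print("button",b.round(1),np.round(e,1))
d=(k-b)[:2];print("dist",np.linalg.norm(d),"warmer yaw",np.degrees(np.arctan2(d[1],d[0]))-90)
r=onz("top",(373.6,300.2),C["top"],60);w=onz("top",(377,271),C["top"],88);print(r,w)
s=read_state();T=np.array(get_calibration("wrist")["world_to_cam"]);o=-T[:3,:3].T@T[:3,3];print("cam rel tcp tool frame",s["tool_rot"].T@(o-s["tcp_pos"]),get_calibration("wrist")["camera_matrix"])
print(k-s["tcp_pos"])
E
```

```text
knob [508.6 -60.7 112. ] [0.4 0.4]
button [ 540.1 -178.6   70.3] [0. 0.]
dist 122.0006565902831 warmer yaw 14.940330993504048
[471.48631721 -38.44076196  60.        ] [525.22231829 -43.53330156  88.        ]
cam rel tcp tool frame [ 84.98352334  -1.26721323 -69.60597505] [[309.70691629   0.         319.51944937]
 [  0.         309.70691629 195.05367448]
 [  0.           0.           1.        ]]
[ 268.41007438 -637.27792309 -190.87752167]
```

```bash
python3 -m creep '[0.0149,-0.0354,-0.003,0,0,-0.124,0, 0.0149,-0.0354,-0.003,0,0,-0.124,0, 0.0149,-0.0354,-0.003,0,0,-0.124,0, 0.0149,-0.0354,-0.003,0,0,-0.124,0, 0.0149,-0.0354,-0.003,0,0,-0.124,0, 0.0149,-0.0354,-0.003,0,0,-0.124,0, 0.0149,-0.0354,-0.003,0,0,-0.124,0, 0.0149,-0.0354,-0.003,0,0,-0.124,0, 0.0149,-0.0354,-0.003,0,0,-0.124,0]' 40
python3 -m creep '[0.0149,-0.0354,-0.003,0,0,-0.124,0, 0.0149,-0.0354,-0.003,0,0,-0.124,0, 0.0149,-0.0354,-0.003,0,0,-0.124,0, 0.0149,-0.0354,-0.003,0,0,-0.124,0, 0.0149,-0.0354,-0.003,0,0,-0.124,0, 0.0149,-0.0354,-0.003,0,0,-0.124,0, 0.0149,-0.0354,-0.003,0,0,-0.124,0, 0.0149,-0.0354,-0.003,0,0,-0.124,0, 0.0149,-0.0354,-0.003,0,0,-0.124,0, 0,0,0,0,0,0,0]'
python3 -m creep '[0,0,0,0,0,0,0, 0,0,0,0,0,0,0]'
python3 - <<'E'
from h import *
import json
s=read_state();c=get_calibration("wrist");f=grab_frame("wrist");cv2.imwrite("pics/w1.png",f[:,:,::-1])
json.dump({k:np.array(c[k]).tolist() for k in c},open("w1.json","w"))
print(s["time_s"],np.round(s["tcp_pos"],1),np.round(s["joint_pos"],1),np.round(s["tool_rot"],3).tolist(),s["wrist_force"],s["ft_torque"])
for k,m in masks(f).items(): print(k,blobs(m,6)[:6])
E
```

```text
time_s: 0.85
tcp_pos: [374.5, 256.5, 276.5]
tool_rot: [[-0.054, 0.999, -0.0], [0.999, 0.054, -0.0], [-0.0, -0.0, -1.0]]
wrist_force: [0.7, -0.6, -0.3]
width: 85.1
time_s: 1.68
tcp_pos: [509.9, -65.8, 249.2]
tool_rot: [[0.876, 0.483, 0.0], [0.483, -0.876, -0.002], [-0.001, 0.002, -1.0]]
wrist_force: [0.4, 0.2, -0.2]
width: 85.5
time_s: 1.85
tcp_pos: [508.1, -60.0, 249.3]
tool_rot: [[0.87, 0.493, -0.001], [0.493, -0.87, 0.001], [-0.001, -0.001, -1.0]]
wrist_force: [-0.4, -0.2, -1.0]
width: 85.3
1.85 [508.1 -60.  249.3] [-15.6  -0.2 107.4   0.   72.9  44.9] [[0.87, 0.493, -0.001], [0.493, -0.87, 0.001], [-0.001, -0.001, -1.0]] [-0.40743156 -0.24293277 -0.96258039] [-0.0069121   0.01305765  0.0262657 ]
orange [(6, [275.5, 210.5], [273, 209, 6, 4])]
red [(96, [278.8, 212.6], [271, 207, 16, 13])]
white [(15472, [434.4, 90.0], [272, 0, 282, 280]), (700, [628.8, 15.1], [609, 0, 31, 47]), (417, [450.1, 228.4], [439, 217, 23, 24]), (158, [240.2, 205.3], [235, 177, 12, 56]), (17, [321.3, 250.4], [314, 249, 14, 4]), (17, [295.5, 244.3], [288, 243, 15, 4])]
green [(22199, [369.8, 194.1], [239, 108, 269, 170])]
```

View pics/w1.png

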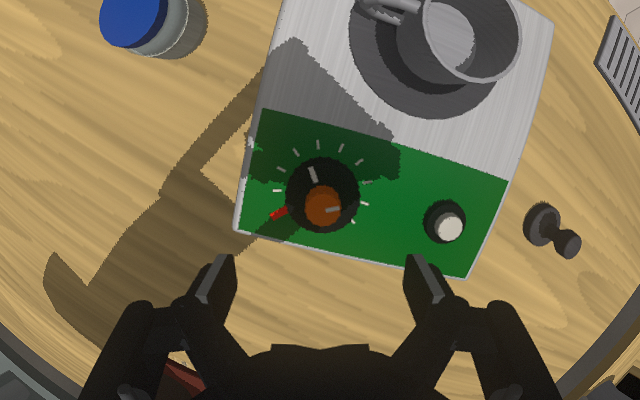

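The wrist view shows the ring at about (322,194) with its white line at (313,174). The orange knob is at (323,206) with its line pointing right, the red bar at (279,212) and the button at (450,228). I'll refine these from masks in this image and a zoomed crop.

```bash
python3 - <<'E'
from h import *
import json
f=cv2.imread("pics/w1.png")
cr=f[150:260,250:480]
cv2.imwrite("pics/w1c.png",cv2.resize(cr,None,fx=3.4,fy=3.4,interpolation=cv2.INTER_CUBIC))
h=cv2.cvtColor(f,cv2.COLOR_BGR2HSV);H,S,V=[h[...,i].astype(int) for i in range(3)]
m=((H<16)&(S>170)&(V>60));m[:, :295]=0;m[:,360:]=0;m[240:]=0;m[:160]=0
print(blobs(m))
d=((V<60));d[:150]=0;d[250:]=0;d[:,:280]=0;d[:,375:]=0
print(blobs(d,30)[:4])
E
```

```text
[(1104, [321.7, 205.6], [304, 186, 38, 41])]
[(5072, [322.7, 183.6], [280, 150, 95, 90])]
```

View pics/w1c.png

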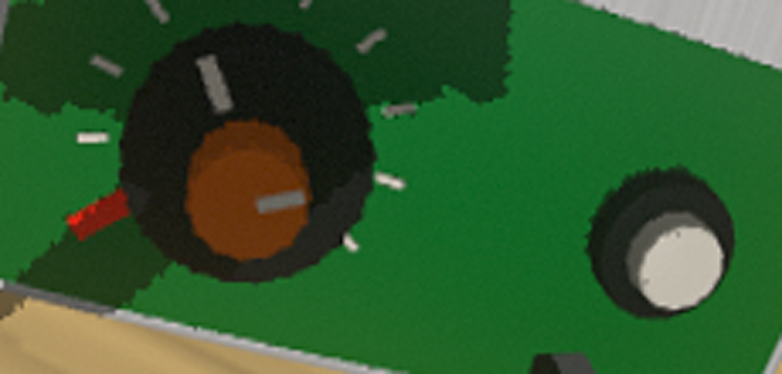

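The crop gives, in image pixels: knob top disk centre (322.9,208.7), ring top centre (322.6,195.3), ring line mid (313.2,174.4), red bar (279.1,212.9), button top (450,228.6). The knob's line points right at (332.6,209.6).

```bash
python3 - <<'E'
from h import *
import json
c=json.load(open("w1.json"));ct=get_calibration("top");cs=get_calibration("scene")
W=lambda p:ray("wrist",p,c)
k,e=tri([W((322.9,208.7)),ray("top",(388.3,278.8),ct)]);print("knobtop tri",k.round(1),np.round(e,1))
b,e=tri([W((450,228.6)),ray("top",(446.5,263),ct)]);print("button tri",b.round(1),np.round(e,1))
b,e=tri([W((450,228.6)),ray("top",(446.5,263),ct),ray("scene",(181,257.5),cs)]);print("button tri3",b.round(1),np.round(e,1))
K=onz("wrist",(322.9,208.7),c,112);print("knob@112",K.round(1),onz("top",(388.3,278.8),ct,112).round(1))
R=onz("wrist",(322.6,195.3),c,88);print("ring@88",R.round(1))
for z in(66,70,74): print("btn",z,onz("wrist",(450,228.6),c,z).round(1),onz("top",(446.5,263),ct,z).round(1))
l=onz("wrist",(313.2,174.4),c,88);r=onz("wrist",(279.1,212.9),c,60);kt=onz("wrist",(332.6,209.6),c,112)
ang=lambda p,o:np.degrees(np.arctan2(*(p-o)[[1,0]]))
print("line",l.round(1),ang(l,R),"red",r.round(1),ang(r,R),"turn ccw deg",(ang(r,R)-ang(l,R))%360,"knob line",ang(kt,K))
E
```

```text
knobtop tri [509.6 -61.6 110.8] [0.4 0.4]
button tri [ 539.3 -175.1   85.3] [0.3 0.3]
button tri3 [ 540.  -179.1   75.4] [3.  1.7 2.4]
knob@112 [510.1 -61.7 112. ] [509.5 -61.  112. ]
ring@88 [511.7 -60.8  88. ]
btn 66 [ 536.2 -188.2   66. ] [ 540.4 -179.7   66. ]
btn 70 [ 536.9 -185.5   70. ] [ 540.1 -178.7   70. ]
btn 74 [ 537.6 -182.8   74. ] [ 539.8 -177.7   74. ]
line [523. -46.  88.] 52.67441769521902 red [469.3 -39.8  60. ] 153.7022873510258 turn ccw deg 101.02786965580678 knob line -66.22924843781374
```

```bash
python3 - <<'E'
from h import *
import json
c=json.load(open("w1.json"));R=np.array([[0.87,0.493,-0.001],[0.493,-0.87,0.001],[-0.001,-0.001,-1.0]]);t=np.array([508.1,-60.,249.3])
for p,y in [((234,255),1),((222,256),1),((404,256),-1),((418,255),-1)]:
    o,d=ray("wrist",p,c);o=R.T@(o-t);d=R.T@d
    for Y in (42.5*np.sign(d[1]),): q=o+d*(Y-o[1])/d[1];print(p,q.round(1))
T=np.array(c["world_to_cam"]);print("cam axis in world",T[2,:3])
E
```

```text
(234, 255) [  5.9 -42.5  61.3]
(222, 256) [ 15.3 -42.5  44. ]
(404, 256) [ 5.1 42.5 61.6]
(418, 255) [16.9 42.5 42. ]
cam axis in world [-0.28436568 -0.16010747 -0.94525222]
```

```bash
python3 -m creep '[0.0015,-0.0013,0,0,0,0,0, 0,0,-0.035,0,0,0,0, 0,0,-0.035,0,0,0,0, 0,0,-0.030,0,0,0,0, 0,0,-0.016,0,0,0,0, 0,0,0,0,0,0,0, 0,0,0,0,0,0,0]' 40
python3 -m creep '[0,0,0,0,0,0,60, 0,0,0,0,0,0,60, 0,0,0,0,0,0,60, 0,0,0,0,0,0,60]'
python3 - <<'E'
from h import *
s=read_state();print(np.round(s["ft_torque"],3),s["wrist_force"])
f=grab_frame("wrist");cv2.imwrite("pics/w2.png",f[:,:,::-1])
E
```

```text
time_s: 2.48
tcp_pos: [509.5, -60.4, 133.5]
tool_rot: [[0.869, 0.494, -0.002], [0.494, -0.869, 0.001], [-0.001, -0.001, -1.0]]
wrist_force: [0.1, 0.6, -0.5]
width: 85.1
time_s: 2.82
tcp_pos: [511.0, -61.8, 135.4]
tool_rot: [[0.87, 0.493, 0.003], [0.493, -0.87, -0.001], [0.002, 0.002, -1.0]]
wrist_force: [-0.1, 0.3, -0.2]
width: 65.7
[ 0.007  0.039 -0.008] [-0.06563972  0.26291361 -0.15162046]
```

View pics/w2.png

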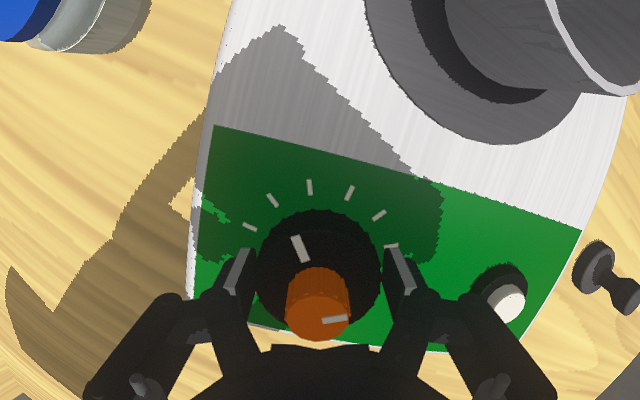

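Wrist view at the ring: it spans columns 257–380, with the pads evenly either side (inner edges at about 252 and 385). The orange knob at (318,305) is clear of the fingers. Now I grip.

```bash
python3 -m creep '[0,0,0,0,0,0,110, 0,0,0,0,0,0,110, 0,0,0,0,0,0,110, 0,0,0,0,0,0,110]' 40
python3 -c "
from h import *
s=read_state();print(np.round(s['ft_torque'],3),np.round(s['joint_pos'],1),s['tcp_pos'])"
python3 -m creep '[0,0,0,0,0,0.05,110, 0,0,0,0,0,0.05,110, 0,0,0,0,0,0.05,110, 0,0,0,0,0,0.05,110, 0,0,0,0,0,0,110, 0,0,0,0,0,0,110]'
python3 -c "
from h import *
s=read_state();print(np.round(s['ft_torque'],3),np.round(s['joint_pos'],1),s['tcp_pos'])"
```

```text
time_s: 3.2
tcp_pos: [510.2, -61.1, 135.2]
tool_rot: [[0.87, 0.492, 0.0], [0.492, -0.87, 0.001], [0.001, -0.001, -1.0]]
wrist_force: [-3.2, 4.2, 9.5]
width: 58.7
[ 0.782  0.672 -0.049] [-1.570e+01  8.600e+00  1.117e+02  1.000e-01  5.970e+01  4.480e+01] [510.24785104 -61.1016202  135.21911197]
time_s: 3.7
tcp_pos: [510.2, -61.0, 135.2]
tool_rot: [[0.755, 0.655, -0.0], [0.655, -0.755, 0.001], [0.001, -0.001, -1.0]]
wrist_force: [-4.4, 3.8, 11.4]
width: 58.8
[ 0.818  0.847 -0.177] [-1.570e+01  8.600e+00  1.117e+02  1.000e-01  5.970e+01  3.340e+01] [510.18263317 -61.00677994 135.23942077]
```

```bash
cat > st.py <<'E'
from h import *
s=read_state();R=np.array(s['tool_rot']);print("Mz",np.round(s['ft_torque'],3),"F",np.round(s['wrist_force'],1),"yaw",round(np.degrees(np.arctan2(R[1,0],R[0,0])),2),"j6",round(s['joint_pos'][5],2),"t",s['time_s'],np.round(s['tcp_pos'],1),round(s['width'],1))
E
python3 -m creep '[0,0,0,0,0,0.1,110, 0,0,0,0,0,0.1,110, 0,0,0,0,0,0.1,110, 0,0,0,0,0,0.1,110, 0,0,0,0,0,0.1,110, 0,0,0,0,0,0.1,110, 0,0,0,0,0,0.1,110, 0,0,0,0,0,0.1,110, 0,0,0,0,0,0,110, 0,0,0,0,0,0,110]' >/dev/null; python3 st.py
python3 -m creep '[0,0,0,0,0,0.05,110, 0,0,0,0,0,0.05,110, 0,0,0,0,0,0.05,110, 0,0,0,0,0,0.05,110, 0,0,0,0,0,0.05,110, 0,0,0,0,0,0.05,110, 0,0,0,0,0,0.05,110, 0,0,0,0,0,0,110, 0,0,0,0,0,0,110]' > /dev/null; python3 st.py
python3 - <<'E'
from h import *
f=grab_frame("wrist");cv2.imwrite("pics/w3.png",cv2.resize(f[180:400,180:500,::-1],None,fx=2.4,fy=2.4,interpolation=cv2.INTER_CUBIC))
E
```

```text
Mz [ 0.792  1.233 -0.168] F [-7.   5.2 12.6] yaw 86.79 j6 -12.48 t 4.5333 [509.7 -60.8 135.2] 58.9
Mz [ 0.689  1.382 -0.207] F [-8.   5.4 13.4] yaw 106.84 j6 -32.52 t 5.2833 [509.5 -60.9 135.2] 58.8
```

View pics/w3.png

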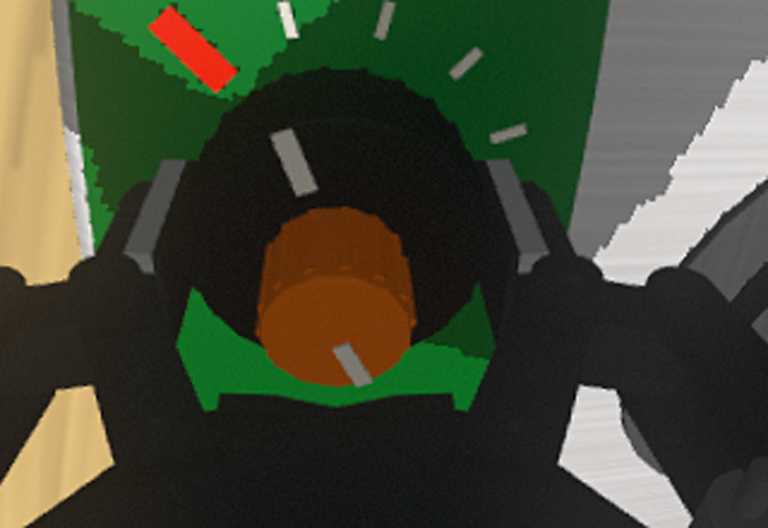

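The ring line keeps its place relative to the tool, so there's no slip, and the knob's line has stayed fixed in the world. Now I close in slowly.

```bash
python3 - <<'E'
from h import *
c=get_calibration("wrist");A=np.array([510,-61.3])
l=onz("wrist",(302.5,247.5),c,88);r=onz("wrist",(260,200.8),c,60)
a=[np.degrees(np.arctan2(*(p[:2]-A)[::-1])) for p in(l,r)];print(a,a[1]-a[0],np.linalg.norm(l[:2]-A))
E
python3 -m creep '[0,0,0,0,0,0.03,110, 0,0,0,0,0,0.03,110, 0,0,0,0,0,0.03,110, 0,0,0,0,0,0.03,110, 0,0,0,0,0,0.03,110, 0,0,0,0,0,0.03,110, 0,0,0,0,0,0.03,110, 0,0,0,0,0,0,110, 0,0,0,0,0,0,110]' > /dev/null; python3 st.py
```

```text
[np.float64(131.23027287555436), np.float64(152.40109972359167)] 21.170826848037308 22.136463373140128
Mz [ 0.555  1.537 -0.186] F [-8.   4.6 13.8] yaw 118.87 j6 -44.55 t 6.0833 [509.4 -61.  135.2] 58.8
```

```bash
python3 -m creep '[0,0,0,0,0,0.02,110, 0,0,0,0,0,0.02,110, 0,0,0,0,0,0.02,110, 0,0,0,0,0,0.02,110, 0,0,0,0,0,0.02,110, 0,0,0,0,0,0.02,110, 0,0,0,0,0,0,110, 0,0,0,0,0,0,110]' > /dev/null; python3 st.py
python3 -m creep '[0,0,0,0,0,0.01,110, 0,0,0,0,0,0.01,110, 0,0,0,0,0,0,110, 0,0,0,0,0,0,110]' > /dev/null; python3 st.py
```

```text
Mz [ 0.536  1.561 -0.179] F [-8.6  4.2 14.2] yaw 125.74 j6 -51.42 t 6.75 [509.3 -61.  135.2] 58.7
Mz [ 0.503  1.553 -0.217] F [-8.4  3.9 14.3] yaw 126.88 j6 -52.57 t 7.0833 [509.3 -61.  135.2] 58.9
```

Time used is small, so I take single steps of 0.015 rad, each with a torque reading, and stop when it rises.

```bash
python3 -m creep '[0,0,0,0,0,0.015,110, 0,0,0,0,0,0.015,110, 0,0,0,0,0,0,110, 0,0,0,0,0,0,110]' > /dev/null; python3 st.py; python3 st.py
python3 -m creep '[0,0,0,0,0,0.015,110, 0,0,0,0,0,0,110, 0,0,0,0,0,0,110]' > /dev/null; python3 st.py
python3 -m creep '[0,0,0,0,0,0,110]' > /dev/null; python3 st.py
```

```text
Mz [ 0.466  1.589 -0.158] F [-8.3  3.8 14.3] yaw 128.61 j6 -54.29 t 7.4167 [509.3 -61.1 135.2] 58.7
Mz [ 0.466  1.589 -0.158] F [-8.3  3.8 14.3] yaw 128.61 j6 -54.29 t 7.4167 [509.3 -61.1 135.2] 58.7
Mz [ 0.472  1.622 -0.191] F [-9.1  4.6 13.7] yaw 129.47 j6 -55.15 t 7.6667 [509.3 -61.  135.2] 58.7
Mz [ 0.487  1.578 -0.186] F [-10.2   4.3  14. ] yaw 129.46 j6 -55.14 t 7.75 [509.2 -61.1 135.1] 59.0
```

```bash
python3 -m creep '[0,0,0,0,0,0.015,110, 0,0,0,0,0,0,110, 0,0,0,0,0,0,110]' > /dev/null; python3 st.py
python3 -m creep '[0,0,0,0,0,0,110]' > /dev/null; python3 st.py
python3 -m creep '[0,0,0,0,0,0.015,110, 0,0,0,0,0,0,110, 0,0,0,0,0,0,110]' > /dev/null; python3 st.py
python3 -m creep '[0,0,0,0,0,0,110]' > /dev/null; python3 st.py
```

```text
Mz [ 0.484  1.598 -0.252] F [-9.3  3.4 14.6] yaw 130.32 j6 -56.0 t 8.0 [509.2 -61.1 135.2] 58.8
Mz [ 0.483  1.571 -0.2  ] F [-9.1  4.1 14.5] yaw 130.32 j6 -56.0 t 8.0833 [509.3 -61.1 135.1] 58.7
Mz [ 0.478  1.587 -0.186] F [-9.2  3.6 15. ] yaw 131.18 j6 -56.86 t 8.3333 [509.2 -61.1 135.2] 58.9
Mz [ 0.457  1.596 -0.158] F [-8.9  3.2 14.6] yaw 131.18 j6 -56.86 t 8.4167 [509.2 -61.1 135.1] 58.5
```

```bash
python3 -m creep '[0,0,0,0,0,0.015,110, 0,0,0,0,0,0,110, 0,0,0,0,0,0,110]' > /dev/null; python3 st.py
python3 -m creep '[0,0,0,0,0,0,110]' > /dev/null; python3 st.py
python3 -m creep '[0,0,0,0,0,0.015,110, 0,0,0,0,0,0,110, 0,0,0,0,0,0,110]' > /dev/null; python3 st.py
python3 -m creep '[0,0,0,0,0,0,110]' > /dev/null; python3 st.py
```

```text
Mz [ 0.521  1.62  -0.206] F [-9.1  3.3 14.4] yaw 132.04 j6 -57.72 t 8.6667 [509.3 -61.1 135.2] 58.9
Mz [ 0.528  1.606 -0.254] F [-9.6  3.4 14.2] yaw 132.04 j6 -57.72 t 8.75 [509.2 -61.1 135.1] 58.6
Mz [ 0.441  1.625 -0.174] F [-8.8  3.7 15.5] yaw 132.9 j6 -58.58 t 9.0 [509.2 -61.1 135.1] 58.8
Mz [ 0.49   1.613 -0.239] F [-9.5  4.  13.8] yaw 132.9 j6 -58.58 t 9.0833 [509.2 -61.1 135.1] 58.9
```

```bash
python3 -m creep '[0,0,0,0,0,0.015,110, 0,0,0,0,0,0,110, 0,0,0,0,0,0,110]' > /dev/null; python3 st.py
python3 -m creep '[0,0,0,0,0,0,110]' > /dev/null; python3 st.py
python3 -m creep '[0,0,0,0,0,0,110]' > /dev/null; python3 st.py
python3 - <<'E'
from h import *
f=grab_frame("wrist");cv2.imwrite("pics/w4.png",cv2.resize(f[180:400,180:500,::-1],None,fx=2.4,fy=2.4,interpolation=cv2.INTER_CUBIC))
E
```

```text
Mz [ 0.458  1.596 -0.204] F [-8.5  3.3 14.7] yaw 133.76 j6 -59.44 t 9.3333 [509.2 -61.1 135.2] 58.8
Mz [ 0.48   1.601 -0.215] F [-8.8  3.8 13.9] yaw 133.76 j6 -59.44 t 9.4167 [509.2 -61.1 135.1] 58.6
Mz [ 0.468  1.674 -0.196] F [-9.4  2.9 13.9] yaw 133.76 j6 -59.44 t 9.5 [509.2 -61.1 135.2] 58.7
```

View pics/w4.png

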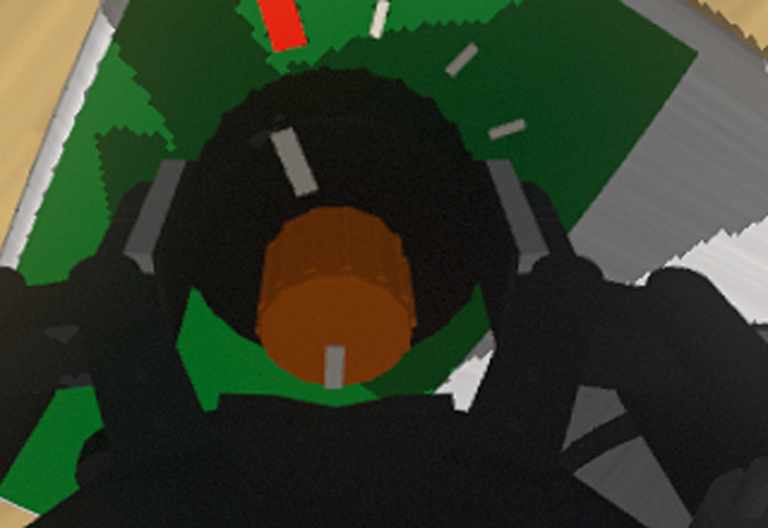

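The ring line has the same tool-relative place, (302.5,247.5) in the full image. The inner end of the red bar is near (300.4,200), so it's almost lined up. I compute the remainder and go on.

```bash
python3 - <<'E'
from h import *
c=get_calibration("wrist");f=grab_frame("wrist");m=masks(f);A=np.array([510,-61.3])
b=[x for x in blobs(m["red"]|m["orange"],20) if x[1][1]<215];print(b[:3])
l=onz("wrist",(302.5,247.5),c,88)
for p in [b[0][1],(300.4,200)]:
    r=onz("wrist",p,c,60);a=[np.degrees(np.arctan2(*(q[:2]-A)[::-1])) for q in(l,r)];print(a,a[1]-a[0])
E
python3 -m creep '[0,0,0,0,0,0.015,110, 0,0,0,0,0,0,110, 0,0,0,0,0,0,110]' > /dev/null; python3 st.py
python3 -m creep '[0,0,0,0,0,0,110]' > /dev/null; python3 st.py
```

```text
[(581, [294.7, 180.4], [282, 160, 26, 42])]
[np.float64(157.50097883882933), np.float64(151.9829202236852)] -5.5180586151441275
[np.float64(157.50097883882933), np.float64(153.180321447928)] -4.320657390901317
Mz [ 0.436  1.653 -0.229] F [-9.7  4.3 14.9] yaw 134.62 j6 -60.3 t 9.85 [509.2 -61.1 135.1] 58.9
Mz [ 0.433  1.579 -0.204] F [-9.2  4.  15.1] yaw 134.61 j6 -60.29 t 9.9333 [509.2 -61.1 135.2] 58.6
```

```bash
python3 -m creep '[0,0,0,0,0,0.015,110, 0,0,0,0,0,0,110, 0,0,0,0,0,0,110]' > /dev/null; python3 st.py
python3 -m creep '[0,0,0,0,0,0,110]' > /dev/null; python3 st.py
python3 -m creep '[0,0,0,0,0,0,110]' > /dev/null; python3 st.py
```

```text
Mz [ 0.471  1.613 -0.282] F [-9.   3.9 13.9] yaw 135.47 j6 -61.15 t 10.1833 [509.2 -61.1 135.2] 59.1
Mz [ 0.481  1.59  -0.288] F [-9.7  3.2 15.5] yaw 135.46 j6 -61.15 t 10.2667 [509.2 -61.1 135.1] 58.9
Mz [ 0.428  1.598 -0.256] F [-9.7  4.3 14.3] yaw 135.46 j6 -61.15 t 10.35 [509.2 -61.1 135.2] 58.4
```

```bash
python3 -m creep '[0,0,0,0,0,0.01,110, 0,0,0,0,0,0,110, 0,0,0,0,0,0,110]' > /dev/null; python3 st.py
python3 -m creep '[0,0,0,0,0,0,110]' > /dev/null; python3 st.py
python3 -m creep '[0,0,0,0,0,0,110]' > /dev/null; python3 st.py
```

```text
Mz [ 0.47   1.622 -0.331] F [-9.8  4.  14.7] yaw 136.04 j6 -61.72 t 10.6 [509.2 -61.1 135.2] 58.8
Mz [ 0.472  1.688 -0.269] F [-9.1  3.8 14.1] yaw 136.04 j6 -61.72 t 10.6833 [509.2 -61.1 135.1] 58.6
Mz [ 0.472  1.682 -0.342] F [-9.3  3.7 14.4] yaw 136.04 j6 -61.72 t 10.7667 [509.2 -61.1 135.1] 58.7
```

The moment has gone from the steady ~0.20 to 0.27 and then 0.31 N m over two small steps, so the ring is on the stop and below 0.42. I unwind the seat, release and lift.

```bash
python3 -m creep '[0,0,0,0,0,-0.02,110, 0,0,0,0,0,-0.02,110, 0,0,0,0,0,-0.02,110, 0,0,0,0,0,-0.02,110, 0,0,0,0,0,0,110, 0,0,0,0,0,0,110]' > /dev/null; python3 st.py
python3 -m creep '[0,0,0,0,0,0,60, 0,0,0,0,0,0,40, 0,0,0,0,0,0,20, 0,0,0,0,0,0,0, 0,0,0,0,0,0,0, 0,0,0,0,0,0,0, 0,0,0,0,0,0,0, 0,0,0,0,0,0,0]' > /dev/null; python3 st.py
python3 -m creep '[0,0,0.03,0,0,0,0, 0,0,0.03,0,0,0,0, 0,0,0.03,0,0,0,0, 0,0,0.03,0,0,0,0, 0,0,0,0,0,0,0, 0,0,0,0,0,0,0]' > /dev/null; python3 st.py
python3 - <<'E'
from h import *
import json
c=get_calibration("wrist");f=grab_frame("wrist");cv2.imwrite("pics/w5.png",f[:,:,::-1])
json.dump({k:np.array(c[k]).tolist() for k in c},open("w5.json","w"))
E
```

```text
Mz [ 0.464  1.532 -0.151] F [-9.2  3.8 13.8] yaw 131.48 j6 -57.16 t 11.2667 [509.3 -61.1 135.1] 58.6
Mz [-0.006 -0.03   0.002] F [-0.3  0.6  0.3] yaw 131.48 j6 -57.16 t 11.9333 [510.1 -61.6 133.8] 85.2
Mz [ 0.006 -0.035 -0.01 ] F [-0.3  0.4 -0.9] yaw 131.49 j6 -57.17 t 12.4333 [511.3 -61.9 256.3] 85.5
```

View pics/w5.png

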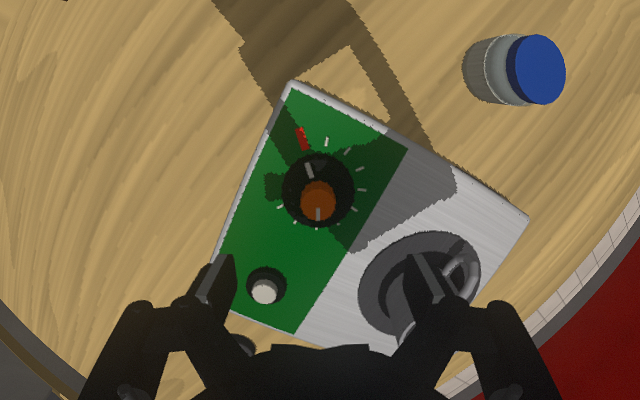

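```bash
python3 - <<'E'
from h import *
import json
c=json.load(open("w5.json"));c1=json.load(open("w1.json"));ct=get_calibration("top");f=cv2.imread("pics/w5.png")[:,:,::-1].copy()
h=cv2.cvtColor(f,cv2.COLOR_RGB2HSV);S,V=h[...,1].astype(int),h[...,2].astype(int)
w=(S<70)&(V>110);sub=w.copy();sub[:150]=0;sub[185:]=0;sub[:,:300]=0;sub[:,320:]=0
print("line",blobs(sub,5)); L=blobs(sub,5)[0][1]
m=masks(f);red=[x for x in blobs(m["red"],20) if x[1][1]<170];print("red",red[:2])
w2=(S<50)&(V>150);w2[:270]=0;w2[315:]=0;w2[:,:240]=0;w2[:,290:]=0;print("btn",blobs(w2))
B=blobs(w2)[0][1]
A=np.array([510,-61.3])
l=onz("wrist",L,c,88);r=onz("wrist",red[0][1],c,60)
print(l,r,[np.degrees(np.arctan2(*(q[:2]-A)[::-1])) for q in(l,r)],np.linalg.norm(l[:2]-A))
b,e=tri([ray("wrist",(450,228.6),c1),ray("wrist",B,c)]);print("btn tri",b,e)
b,e=tri([ray("wrist",(450,228.6),c1),ray("wrist",B,c),ray("top",(446.5,263),ct)]);print("btn tri3",b,e)
K,e=tri([ray("wrist",(322.9,208.7),c1),ray("wrist",(318.5,202),c)]);print("knob",K,e)
cv2.imwrite("pics/w5c.png",cv2.resize(f[120:315,230:370,::-1],None,fx=3,fy=3,interpolation=cv2.INTER_CUBIC))
E
```

```text
line []Traceback (most recent call last):
  File "<stdin>", line 6, in <module>
IndexError: list index out of range
```

```bash
python3 - <<'E'
from h import *
f=cv2.imread("pics/w5.png")
cv2.imwrite("pics/w5c.png",cv2.resize(f[120:315,230:370],None,fx=3,fy=3,interpolation=cv2.INTER_CUBIC))
E
```

```text
(no output)
```

View pics/w5c.png

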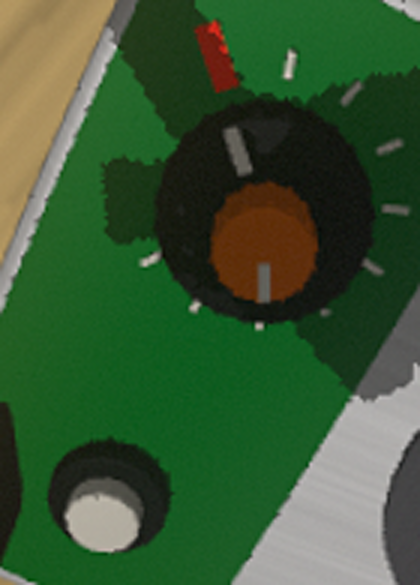

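The crop shows the ring's line at (309.3,170.3) pointing at the red bar (302.3,139). The knob centre is (318,203) with its line at (318,214), and the button top is at (264.7,291.7).

```bash
python3 - <<'E'
from h import *
import json
c=json.load(open("w5.json"));c1=json.load(open("w1.json"));ct=get_calibration("top")
l=onz("wrist",(309.3,170.3),c,88);r=onz("wrist",(302.3,139),c,60)
K,e=tri([ray("wrist",(322.9,208.7),c1),ray("wrist",(318,203),c)]);print("knob",K.round(1),np.round(e,1))
for A in (np.array([510,-61.3]),K[:2]): print([np.degrees(np.arctan2(*(q[:2]-A)[::-1])).round(1) for q in(l,r)],np.linalg.norm(l[:2]-A))
k=onz("wrist",(318,203),c,112);t=onz("wrist",(318,214),c,112);print("knob line",np.degrees(np.arctan2(*(t-k)[[1,0]])))
b,e=tri([ray("wrist",(450,228.6),c1),ray("wrist",(264.7,291.7),c)]);print("btn",b.round(1),np.round(e,1))
b,e=tri([ray("wrist",(450,228.6),c1),ray("wrist",(264.7,291.7),c),ray("top",(446.5,263),ct)]);print("btn3",b.round(1),np.round(e,1))
for z in (72,76,80): print(z,onz("wrist",(264.7,291.7),c,z).round(1))
s=read_state();print(s["tcp_pos"],s["wrist_force"])
E
```

```text
knob [508.6 -62.4 107.2] [0.3 0.3]
[np.float64(153.7), np.float64(151.5)] 22.413252436591616
[np.float64(149.4), np.float64(149.4)] 21.666733734601667
knob line -48.64098342337358
btn [ 538.6 -178.1   78.8] [1.3 1.3]
btn3 [ 538.8 -176.7   80.5] [1.6 1.3 0.8]
72 [ 540.8 -181.4   72. ]
76 [ 539.4 -178.5   76. ]
80 [ 538.1 -175.6   80. ]
[510.24732432 -61.650039   254.2680009 ] [-0.4268084   0.50680931 -0.46904554]
```

The knob-line angle differs between my two estimates (−66° vs −49°), so I check the line's endpoints across all the wrist views.

```bash
python3 - <<'E'
from h import *
import json
c5=json.load(open("w5.json"));c1=json.load(open("w1.json"))
def pose(yaw,t):
    y=np.radians(yaw);P=np.eye(4);P[:3,:3]=[[np.cos(y),np.sin(y),0],[np.sin(y),-np.cos(y),0],[0,0,-1]];P[:3,3]=t;return P
E=np.array(c5["world_to_cam"])@pose(131.48,[511,-61.8,255.3])   # tool->cam
mk=lambda yaw,t:dict(camera_matrix=c1["camera_matrix"],world_to_cam=E@np.linalg.inv(pose(yaw,t)))
c3=mk(106.84,[509.5,-60.9,135.2]);c4=mk(133.76,[509.2,-61.1,135.2]);c2=mk(29.5,[510.3,-61.3,134.5])
V={"w1":(c1,(257/3.4+250,207/3.4+150),(304/3.4+250,198/3.4+150)),
"w2":(c2,(323,321),(347,318)),
"w3":(c3,(338/2.4+180,347/2.4+180),(366/2.4+180,383/2.4+180)),
"w4":(c4,(335/2.4+180,346/2.4+180),(334/2.4+180,388/2.4+180)),
"w5":(c5,(264/3+230,263/3+120),(264/3+230,302/3+120))}
for n,(c,a,b) in V.items():
    a=onz("wrist",a,c,112);b=onz("wrist",b,c,112);d=b-a
    print(n,a[:2].round(1),b[:2].round(1),"dir",np.degrees(np.arctan2(d[1],d[0])).round(1),"len",np.linalg.norm(d).round(1))
E
```

```text
w1 [509.6 -64.3] [516.2 -71.9] dir -48.9 len 10.1
w2 [509.4 -61.9] [515.4 -69.5] dir -51.8 len 9.6
w3 [509.9 -64.7] [517.2 -71.9] dir -44.6 len 10.3
w4 [510.7 -64.5] [517.9 -72.2] dir -47.2 len 10.5
w5 [509.8 -63.5] [516.8 -71.4] dir -48.6 len 10.6
```

The knob line is unchanged at −48.9° before and −48.6° after. The ring is at the red mark within about 2°. Now the button: I shut the fingers, move over it and descend to just above it.

```bash
python3 -m creep '[0.0072,-0.029,0,0,0,0,255, 0.0072,-0.029,0,0,0,0,255, 0.0072,-0.029,0,0,0,0,255, 0.0072,-0.029,0,0,0,0,255, 0,0,-0.03,0,0,0,255, 0,0,-0.03,0,0,0,255, 0,0,-0.025,0,0,0,255, 0,0,0,0,0,0,255, 0,0,0,0,0,0,255, 0,0,0,0,0,0,255]' 20 
python3 -m creep '[0,0,0,0,0,0,255, 0,0,0,0,0,0,255]'
python3 st.py
python3 - <<'E'
from h import *
f=grab_frame("wrist");cv2.imwrite("pics/w6.png",f[150:400,120:520,::-1])
E
```

```text
time_s: 13.32
tcp_pos: [539.1, -177.6, 169.2]
tool_rot: [[-0.663, 0.749, -0.0], [0.749, 0.663, 0.0], [0.0, -0.0, -1.0]]
wrist_force: [0.4, -0.3, -0.1]
width: 0.2
time_s: 13.48
tcp_pos: [540.0, -177.9, 170.9]
tool_rot: [[-0.663, 0.749, 0.003], [0.749, 0.663, -0.002], [-0.003, 0.001, -1.0]]
wrist_force: [-0.2, 0.3, 0.1]
width: 0.0
Mz [-0.044 -0.08   0.008] F [-0.2  0.3  0.1] yaw 131.5 j6 -67.68 t 13.4833 [ 540.  -177.9  170.9] 0.0
```

View pics/w6.png

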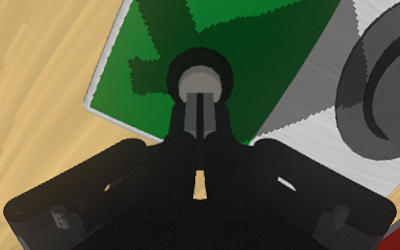

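The shut fingertips are laterally in line with the button, both at crop column ≈201. I go down in steps, watching Fz.

```bash
python3 -m creep '[0,0,-0.01,0,0,0,255, 0,0,-0.004,0,0,0,255, 0,0,0,0,0,0,255, 0,0,0,0,0,0,255]' >/dev/null; python3 st.py
python3 -m creep '[0,0,-0.003,0,0,0,255, 0,0,0,0,0,0,255, 0,0,0,0,0,0,255]' >/dev/null; python3 st.py
python3 -m creep '[0,0,-0.003,0,0,0,255, 0,0,0,0,0,0,255, 0,0,0,0,0,0,255]' >/dev/null; python3 st.py
```

```text
Mz [ 0.086  0.213 -0.026] F [-0.6  0.4  2.1] yaw 131.48 j6 -67.68 t 13.8667 [ 538.5 -177.3  154.4] -0.2
Mz [ 0.119  0.185 -0.04 ] F [-1.   0.8  2.9] yaw 131.48 j6 -67.68 t 14.1167 [ 539.  -177.6  152. ] 0.0
Mz [ 0.088  0.128 -0.011] F [-1.2  0.4  4.7] yaw 131.48 j6 -67.69 t 14.3667 [ 539.1 -177.7  149.2] 0.0
```

```bash
python3 -m creep '[0,0,-0.0015,0,0,0,255, 0,0,0,0,0,0,255, 0,0,0,0,0,0,255]' >/dev/null; python3 st.py
python3 -m creep '[0,0,-0.0015,0,0,0,255, 0,0,0,0,0,0,255, 0,0,0,0,0,0,255]' >/dev/null; python3 st.py
```

```text
Mz [ 0.302  0.617 -0.048] F [-3.7  1.6 10.1] yaw 131.49 j6 -67.68 t 14.6167 [ 539.2 -177.7  148.6] -0.1
Mz [0.666 1.375 0.016] F [-8.4  3.  19.3] yaw 131.5 j6 -67.68 t 14.8667 [ 539.3 -177.7  148.4] -0.1
```

The force jumped from 5 to 19 N with almost no further travel, so the button is fully in. I let it go and back away, then open to the side and look with the top camera.

```bash
python3 -m creep '[0,0,0.004,0,0,0,255, 0,0,0.006,0,0,0,255, 0,0,0.02,0,0,0,255, 0,0,0.04,0,0,0,255, 0,0,0.04,0,0,0,255, -0.01,0.04,0.01,0,0,0,255, -0.01,0.04,0.01,0,0,0,255, -0.01,0.04,0.01,0,0,0,255, -0.01,0.04,0,0,0,0,255, -0.01,0.04,0,0,0,0,255]' >/dev/null
python3 -m creep '[-0.01,0.04,0,0,0,0,255, -0.01,0.04,0,0,0,0,255, -0.01,0.04,0,0,0,0,255, 0,0,0,0,0,0,255, 0,0,0,0,0,0,255, 0,0,0,0,0,0,255, 0,0,0,0,0,0,255]'
python3 st.py
python3 - <<'E'
from h import *
import json
c=get_calibration("wrist");json.dump({k:np.array(c[k]).tolist() for k in c},open("w7.json","w"))
f=grab_frame("wrist");cv2.imwrite("pics/w7.png",f[:,:,::-1])
f=grab_frame("top");cv2.imwrite("pics/top1.png",f[:,:,::-1]);a=cv2.imread("pics/top0.png")
cv2.imwrite("pics/cmp.png",np.hstack([cv2.resize(x[130:330,240:560],None,fx=1.2,fy=1.2) for x in(a,f[:,:,::-1].copy())]))
E
```

```text
time_s: 16.28
tcp_pos: [459.7, 139.2, 285.1]
tool_rot: [[-0.661, 0.75, -0.0], [0.75, 0.661, -0.001], [-0.0, -0.001, -1.0]]
wrist_force: [0.2, -0.3, 0.2]
width: 0.1
Mz [-0.036 -0.022 -0.013] F [ 0.2 -0.3  0.2] yaw 131.41 j6 -33.96 t 16.2833 [459.7 139.2 285.1] 0.1
```

View pics/cmp.png

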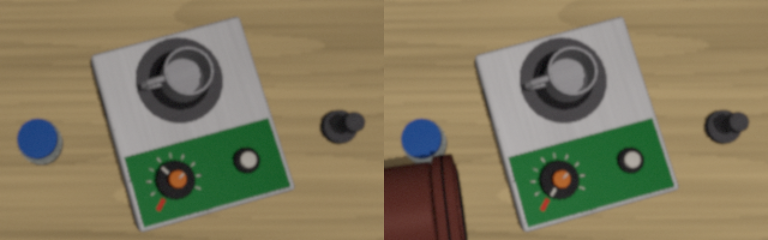

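The before/after pair shows the white line now at the red bar, the orange knob's line unchanged, the button out, and the jug, jar and tamper in the same places. Handing in.

```bash
python3 -c "
from rig import *
print(close_job())"
```

```text
the job is handed in; nothing more can be done
None
```

I turned the heat ring anticlockwise about 101° to its stop at the red mark, pressed the white button fully in and let it go, then handed the job in at about 16.3 s of the 64 s allowed.

- **Ring:** the turning moment stayed near 0.2 N m, then rose to about 0.31 N m over the last two small steps. That stays under the 0.42 N m forcing limit. I eased the seat back before opening the gripper, and afterwards the white line lay within about 0–2° of the red bar.
- **Timer knob:** unchanged. Its line pointed at −48.9° before and −48.6° after. An earlier estimate of −66° disagreed, but it came from a badly placed knob centre, and the line's end points in five views settled it.
- **Button:** the force went from about 5 N to 19 N with almost no further travel, so it was fully in. It read 0 N after I backed off, and the button looked out again.
- **Jug, jar and tamper:** before and after pictures from the top camera show them in the same places, and the robot is touching nothing.
- **Readings that did not agree:**
  - Easing the seat back dropped the moment only to 0.15 N m, where I expected about 0.07.
  - Different camera pairs put the button's height between 70 and 85 mm. I found it by touch instead, at about 80 mm.

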